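# Set the bench tweezers to the gap marked on the swing-out brace and hold them there

### The job

On the tweezer holder, swing the gauge brace out by its upright peg until it clicks into its end detent, lying across under the tips of the sprung tweezers. Then squeeze the two tweezer blades together until the tips stand over the two lines marked on the brace, 16 mm apart, without pinching the tips shut past the lines. Keep that gap steady for at least three seconds and finish while still holding the tweezers squeezed, so that a part can be fitted between the tips.

Things in the scene. Friction and masses are not known exactly. Their poses are not given: they have to be found in the camera images.
- holder: Fixed tweezer holder: dark steel T-shaped plate 0.20 m long, 12 mm thick, with a grey pillar 102 mm high. Origin: on the bench, middle of the plate; x runs along the tweezers from tips (-x) to pillar (x = 82 mm), z up. In mm: cross piece x = -80, brace boss (-75, 55), detent post (-90, -40) 52 high, end stop (-58, -36) 62 high.
- tweezer_left: Left (+y of the holder) blade of the big level sprung tweezers: a steel strip 150 mm long, 14 mm tall, 3 mm thick, standing on edge between 80 and 94 mm above the bench. Origin: at its root (holder x = +75 mm, 80 mm up), about which it swings level; the blade runs along its own -x. A spring holds it open: 7 N at the grip pad at a 16 mm gap.
- tweezer_right: Right (-y of the holder) blade, the mirror image, with its own equal spring. Squeezing both blades from the two sides closes the tips; the blades are independent, so an off-centre squeeze moves both tips sideways.
- grip_left (a point): Middle of the ribbed grip pad (30 mm long, 12 mm tall) on the outside of the left blade, 87 mm above the bench, 100 mm from the root. The two pads stand 38 mm apart over the outside when open and about 22 mm when the tip gap is 16 mm; 1 mm of change there is 1.5 mm at the tips.
- grip_right (a point): The same point on the right blade's grip pad.
- tip_left (a point): Inner face of the left blade at its tip, 150 mm from the root, 85 mm above the bench. The tips stand 40 mm apart when open; the horizontal distance from tip_left to tip_right is the tip gap.
- tip_right (a point): Inner face of the right blade at its tip.
- brace (a joint): Angle (rad) of the gauge brace, a level aluminium bar 20 x 10 x 128 mm. At 0 it points along the holder's -x; it grows counter-clockwise from above; at 1.57 it lies along -y under the tips, at its end stop. It stays where left. From about 1.25 it rides over a sprung ball (about 10 N at the peg), which past about 1.52 clicks up behind it and keeps it seated.
- brace_hinge (a point): Vertical hinge axis of the brace, at the height of the bar's top (72 mm).
- brace_peg (a point): Upright black peg near the free end of the brace, 16 mm in diameter, from 72 to 110 mm above the bench, 115 mm from the hinge axis; this point is on its axis, 92 mm above the bench. With the brace seated the peg is about 60 mm from the middle line of the tweezers.
- mark_left (a point): Middle of the dark line, 2.4 mm wide across the brace's top, 47 mm from the hinge axis; with the brace seated it is where the left tip belongs (8 mm left of the tweezers' middle line, 13 mm below the tip point).
- mark_right (a point): The same for the right tip, 63 mm from the hinge axis; the lines are 16 mm apart, middle to middle.

How it is judged:
On the way, in this order (a step that is already met when the one before it is completed fails the run):
1. the brace is swung out and seated in its end detent (value of joint brace above 1.53 rad), for 0.3 s.
2. the blades are squeezed between the fingers to the marked gap, the tips over the lines, and kept there for three seconds (horizontal distance between tip_left and tip_right between 0.0135 and 0.0185 m and horizontal distance between tip_left and mark_left below 0.007 m and horizontal distance between tip_right and mark_right below 0.007 m and value of joint brace above 1.53 rad and contact force between the fingers and tweezer_left above 1 N and contact force between the fingers and tweezer_right above 1 N), for 3 s.
At the end, for the whole second after the job is handed in: The brace is seated (1.53 rad or more); the fingers press on both blades with over 1 N each; the tip gap is 16 mm, give or take 2.5 mm, each tip within 7 mm of its line seen from above, and still (all of step 2 and angular speed of each of tweezer_left, tweezer_right below 0.1 rad/s); the arm keeps its last pose, push and grip.
It fails at once if the tips are pinched past the lines to less than 8 mm (horizontal distance between tip_left and tip_right below 0.008 m).
It also fails if it takes over 56 s, if anything falls off the work surface, if the arm or the gripper's body presses on something with over 40 N, if the wrist force passes 120 N, or if a joint passes its speed limit or range.

### The arm

A 6-joint arm with a two-finger parallel gripper is mounted at the origin on the work surface; the furniture and walls round the work are solid. World frame = base frame: x ahead of the robot, y to its left, z up, the work surface at z = 0. Lengths are in m, angles in rad, forces in N, time in s.
With the tool pointing down it reaches from about 0.375 to 0.975 m from the base axis. Payload 3.8 kg.
Tool frame: the origin (TCP) lies at the very end of the fingers, on their centre line; the grasp point (between the pads) lies 19 mm behind it; z points along the fingers, y is the direction in which the jaws open and shut (so a half turn about z gives the same grasp; the last joint's range is limited). The gripper opens to 85 mm and grips with 20 to 120 N. Pads are 22 mm wide; open, the fingers measure 114 mm over their backs; the gripper's body (76 mm by 85 mm) begins 54 mm behind the grasp point. The pads swing forward as they close: fully open they stand 13 mm farther back than shut.
Start: joints at [1.117, 0.264, 1.604, -0, 1.274, -0.037], TCP at [0.273, 0.617, 0.231] pointing down, gripper open.
Joint ranges: [-2.63, 2.63], [-0.94, 2.18], [0.31, 2.57], [-1.31, 4.45], [0, 2.66], [-2.55, 2.55]. Speed limits (rad/s): [2.57, 2.57, 3.14, 3.14, 3.14, 3.14].

### API

Orientations are given as a rotation vector (axis times angle).
In Python, from workcell import bot, read_camera, finish_job gives the robot as it stands. The module is installed in compiled form; this text tells all that it offers.
- The arm moves only by the tool servo_tool, never from a script. Its argument "targets" is text: rows parted by semicolons, each of 7 numbers parted by spaces: the turn, a rotation vector about the tool's x, y, z in rad, then the shift along the tool's x, y, z in mm, then the finger opening in mm, from 0 to 85.4. In form: wx wy wz x y z gripper; .... A call has 1 to 8 rows; each row shifts and turns the pose as measured when the row begins, along the tool's axes as they then stand; what a row does not reach is not made up. A row lasts 1/12 s, in which the tool goes at most 41.7 mm and 7.16 degrees, less where a joint would pass 70% of its speed; a pose out of reach is approached as far as the arm can. A call is refused whole if a number of a shift passes 41.7 or a number of a turn 0.125, either way. A call with a gripper value outside its range is refused whole. The fingers move at their own pace and stop on an object; "newtons" is the grip in N (left out, the last holds). Time passes only in rows, so rows that do not move let the fingers close. It gives the time, the measured TCP pose, the force and the opening at its end, in the units of the state.
- bot.read_state(): the state, without advancing time (a new reading comes with each control period).
- read_camera(name): name is "scene" or "top" or "wrist"; returns a dict with "image" (384x512x3 uint8, red, green, blue), "mtx" (3x3 intrinsics, pixels), "k1" (the pictures are not rectified: a ray, as slopes to the right and down, at radius r is drawn at 1 + k1 r^2 times it, then the intrinsics apply), "eye" and "orientation" of the camera in the world; the wrist camera has in their place "T_tool_cam" (4x4, takes a point from camera to tool coordinates, whose origin is the TCP and whose axes are the flange's). Camera axes: x right, y up, looking along -z (the intrinsics and any distortion apply to the point x, -y, -z); pixel columns grow to the right and rows downward; lengths in m; the calibration is good to about 2 mm. A picture is of the moment at which its call begins: read the wrist's pose just before it. There is no depth.
- finish_job(): hands the job in, once; it reports no verdict.
The state is a dict: "time": time; "q": joint angles; "joint_vel": joint speeds; "joint_torque": joint torques, N m; "tool_pos": TCP position; "tcp_rot": TCP orientation; "wrist_force": force on the tool from outside, world axes, zero at the start; "torque": the same for the moment, N m; "width": opening from 0.0 (shut) to 1.0 (fully open).
Only numpy, scipy, OpenCV 4.12 (cv2) and the standard library are available. Lean on these libraries where they do the work, as an engineer would, in place of code of your own. Each camera call takes 0.05 s, during which the arm holds its last target.

## Working session

There is one attempt and no reset: what is moved stays moved. The work goes in short steps, Python scripts to look and compute and a tool call to move; the robot and the scene stay as the last step left them, time stands still between calls to the robot, and variables do not carry over. Pictures are saved under pics/ and viewed, and the job is handed in when it is done.

Besides the shell and the picture viewer there is one more tool, called after "Call:" by a JSON object that holds its "api" and its "payload", one argument or row to a line. servo_tool: Moves the arm, as the interface text tells. Its arguments: {"type":"object","properties":{"targets":{"type":"string"},"newtons":{"type":"number"}},"required":["targets"]}

```bash
mkdir -p pics; cat > h.py <<'E'
import numpy as np, cv2
from workcell import bot, read_camera, finish_job
from scipy.spatial.transform import Rotation as R
def pose():
    s=bot.read_state(); return np.array(s['tool_pos']),R.from_rotvec(s['tcp_rot']).as_matrix()
def campose(c,p=None):
    if 'eye' in c:
        o=np.array(c['orientation'])
        M=o if o.shape==(3,3) else (R.from_rotvec(o).as_matrix() if o.size==3 else R.from_quat(o).as_matrix())
        return np.array(c['eye']),M
    t,Rt=p; T=np.array(c['T_tool_cam']); return t+Rt@T[:3,3],Rt@T[:3,:3]
def ray(c,u,v,p=None):
    e,M=campose(c,p); m=np.array(c['mtx']); k=c['k1']
    d=cv2.undistortPoints(np.array([[[u,v]]],float),m,np.array([k,0,0,0.]))[0,0]
    return e,M@np.array([d[0],-d[1],-1])
def onz(c,u,v,z,p=None):
    e,d=ray(c,u,v,p); return e+d*(z-e[2])/d[2]
def proj(c,P,p=None):
    e,M=campose(c,p); q=M.T@(np.array(P)-e); x=q[0]/-q[2]; y=-q[1]/-q[2]; f=1+c['k1']*(x*x+y*y)
    m=np.array(c['mtx']); return m[0,0]*x*f+m[0,2], m[1,1]*y*f+m[1,2]
def save(c,n,s=1,crop=None):
    im=c['image'][:,:,::-1]
    if crop: x0,y0,x1,y1=crop; im=im[y0:y1,x0:x1]
    cv2.imwrite('pics/'+n,cv2.resize(im,None,fx=s,fy=s,interpolation=cv2.INTER_CUBIC))
E
python3 - <<'E'
from h import *
import pickle
print(bot.read_state())
d={}
for n in ['scene','top','wrist']:
    p=pose();c=read_camera(n);d[n]=(c,p);save(c,n+'0.png',1.5)
    print(n,{k:v for k,v in c.items() if k!='image'})
pickle.dump(d,open('c0.pkl','wb'))
E
```

```text
{'time': 0.0, 'q': array([ 1.11711858e+00,  2.64780497e-01,  1.60537723e+00,  1.62552496e-05,
        1.27367913e+00, -3.68981129e-02]), 'joint_vel': array([ 8.66249051e-05,  2.79247727e-04, -1.64233606e-03, -4.79276996e-04,
       -1.45639337e-03,  1.38528476e-04]), 'joint_torque': array([-2.49110108e-04, -5.15096569e+01, -3.67316866e+01,  1.96504157e-04,
        1.28473778e-02, -2.75027425e-06]), 'tool_pos': array([0.27292936, 0.6165674 , 0.22994184]), 'tcp_rot': array([-0.64983893, -3.07307396,  0.00341315]), 'wrist_force': array([ 7.20833969e-04, -4.80530182e-01, -9.11568775e-01]), 'torque': array([-0.03001161, -0.04952584,  0.01662495]), 'width': 1.0016904002351912}
scene {'mtx': array([[426.0379766 ,   0.        , 259.71086975],
       [  0.        , 426.0379766 , 191.49230544],
       [  0.        ,   0.        ,   1.        ]]), 'k1': -0.07981456812832194, 'eye': array([ 0.31026563, -0.54591837,  0.72567458]), 'orientation': array([ 0.71594697, -0.20616368, -0.57885964])}
top {'mtx': array([[404.62087405,   0.        , 252.4562216 ],
       [  0.        , 404.62087405, 196.45165115],
       [  0.        ,   0.        ,   1.        ]]), 'k1': -0.08967117174293762, 'eye': array([ 0.59206562, -0.07188804,  0.92621791]), 'orientation': array([ 0.04335403, -0.03998161, -1.57879514])}
wrist {'mtx': array([[264.84651023,   0.        , 257.15991282],
       [  0.        , 264.84651023, 194.57853597],
       [  0.        ,   0.        ,   1.        ]]), 'k1': -0.029549735997879828, 'T_tool_cam': array([[ 1.07925776e-04,  9.46487234e-01,  3.22741235e-01,
         8.46070026e-02],
       [ 9.99999579e-01,  1.91813296e-04, -8.96924642e-04,
        -4.69326992e-05],
       [-9.10833783e-04,  3.22741196e-01, -9.46486815e-01,
        -1.41764323e-01],
       [ 0.00000000e+00,  0.00000000e+00,  0.00000000e+00,
         1.00000000e+00]])}
```

View pics/scene0.png

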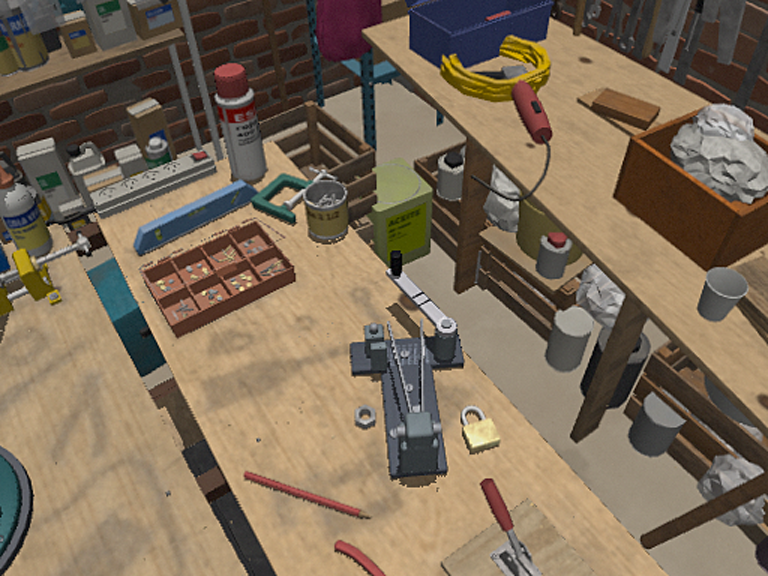

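View pics/top0.png

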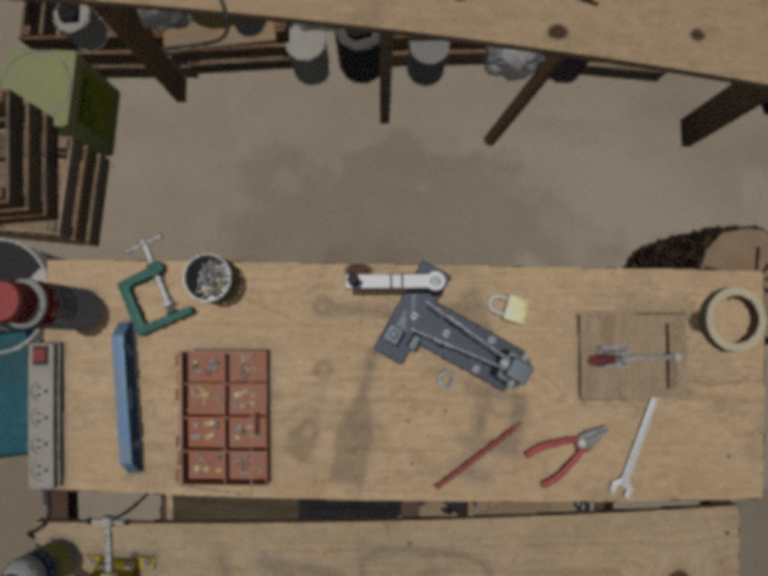

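View pics/wrist0.png

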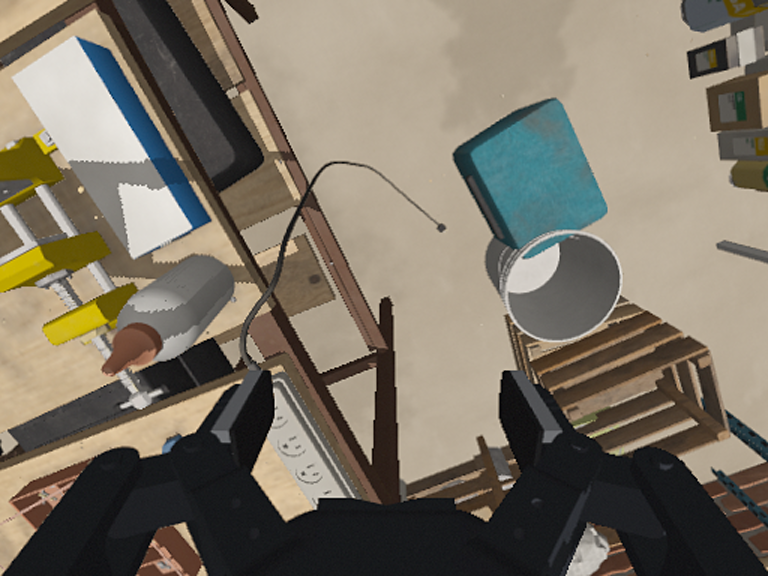

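The scene view shows the holder at about (400,400), and the top view shows it at about (460,330). I'll enlarge both.

```bash
python3 - <<'E'
from h import *
import pickle
d=pickle.load(open('c0.pkl','rb'))
save(d['top'][0],'topz.png',5,(220,165,370,270))
save(d['scene'][0],'scz.png',5,(225,160,325,325)) if 0 else save(d['scene'][0],'scz.png',4,(215,160,335,305))
E
```

```text
(no output)
```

View pics/topz.png

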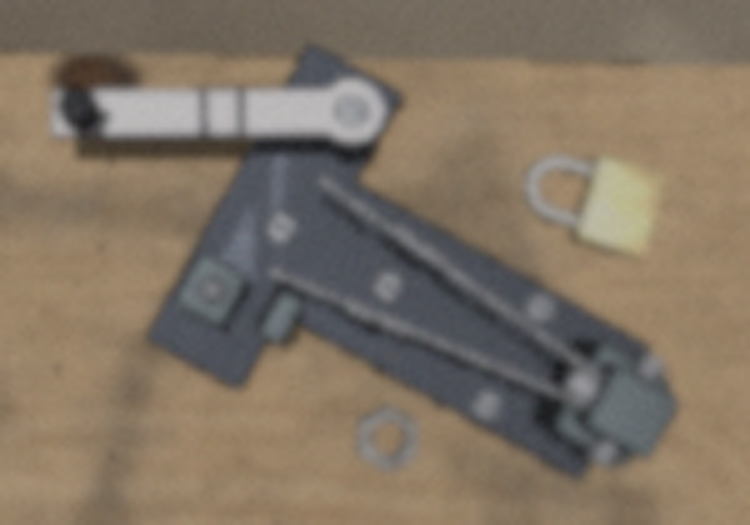

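View pics/scz.png

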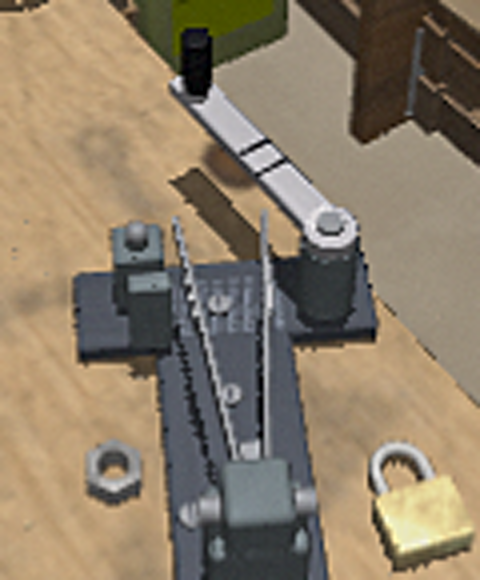

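```bash
cat > fit.py <<'E'
from h import *
import pickle
from scipy.optimize import least_squares
d=pickle.load(open('c0.pkl','rb')); T=d['top'][0]; S=d['scene'][0]
obs=[('top',352,112,(-75,55,74)),('top',322,180,(-74.5,21.5,94)),('top',272,272,(-74.5,-21.5,94)),
('top',212,290,(-90,-40,54)),('sc',330,224,(-75,55,74)),('sc',265,212,(-74.5,21.5,94)),('sc',178,218,(-74.5,-21.5,94)),
('top',80,103,'peg'),('sc',197,34,'peg')]
def P(h,v):
    c,s=np.cos(v[2]),np.sin(v[2])
    if isinstance(h,str):
        a=np.pi+v[3]; h=(-75+115*np.cos(a),55+115*np.sin(a),110)
    return np.array([v[0]+(c*h[0]-s*h[1])/1e3, v[1]+(s*h[0]+c*h[1])/1e3, h[2]/1e3])
def res(v):
    r=[]
    for cam,u,w,h in obs:
        c=T if cam=='top' else S
        px=(220+u/5,165+w/5) if cam=='top' else (215+u/4,160+w/4)
        q=proj(c,P(h,v)); r+=[q[0]-px[0],q[1]-px[1]]
    return np.array(r)
b=min((least_squares(res,[0.55,-0.15,y,0.3]) for y in np.arange(-3,3,.5)),key=lambda s:s.cost)
v=b.x
if __name__=='__main__':
    print(v,b.cost); print(b.fun.reshape(-1,2).round(1))
    for n,h in dict(hinge=(-75,55,72),peg='peg',tipc=(-75,0,85),gripc=(-25,0,87),pegend=(-75,-60,92)).items(): print(n,P(h,v).round(4))
E
python3 fit.py
```

```text
[ 0.5728844  -0.19159268 -2.06834893  0.48508212] 4.018780645704169
[[ 0.6 -0.6]
 [ 0.2 -0.5]
 [ 0.4 -0.5]
 [ 1.1  0.1]
 [-0.3  0.5]
 [-0.8 -1.2]
 [-1.4 -0.7]
 [-0.1 -0.4]
 [-0.1  0.7]]
hinge [ 0.657  -0.1519  0.072 ]
peg [ 0.6584 -0.0369  0.11  ]
tipc [ 0.6087 -0.1257  0.085 ]
gripc [ 0.5848 -0.1696  0.087 ]
pegend [ 0.556 -0.097  0.092]
```

```bash
python3 - <<'E'
from fit import *
t,Rm=d['wrist'][1]; print(t,Rm.round(3))
for z in (0,0.2): print('can',onz(T,10/1.5,300/1.5,z), 'mug',onz(T,210/1.5,275/1.5,z))
print('bench',[onz(T,x/1.5,y/1.5,0).round(3) for x,y in [(60,262),(760,267),(60,490)]])
# projection check
for n,h in dict(grL=(-25,17,94),grR=(-25,-17,94),corner1=(100,-30,12),c2=(100,30,12),pil=(82,0,102)).items(): print(n,P(h,v).round(3),((np.array(proj(T,P(h,v)))-[220,165])*5).round())
E
```

```text
[0.2729358  0.61659974 0.2300316 ] [[-0.914  0.405 -0.001]
 [ 0.405  0.914 -0.002]
 [ 0.    -0.002 -1.   ]]
can [0.63769937 0.51475315 0.        ] mug [0.67380754 0.18989007 0.        ]
can [0.62784559 0.3880786  0.2       ] mug [0.65615685 0.13336382 0.2       ]
bench [array([0.697, 0.432, 0.   ]), array([ 0.68 , -0.677,  0.   ]), array([0.34, 0.43, 0.  ])]
grL [ 0.6   -0.178  0.094] [424. 244.]
grR [ 0.57  -0.162  0.094] [386. 317.]
corner1 [ 0.499 -0.265  0.012] [597. 467.]
c2 [ 0.552 -0.294  0.012] [658. 349.]
pil [ 0.534 -0.264  0.102] [639. 403.]
```

```bash
cat > plan.py <<'E'
from h import *
# rows to reach target pos (m), y-yaw (rad), tool pointing down
def plan(tp,yaw,n,g,ret=False):
    t,Rm=pose(); tp=np.array(tp); D=None
    y=np.array([np.cos(yaw),np.sin(yaw),0]); z=np.array([0,0,-1.]); Rt=np.c_[np.cross(y,z),y,z]
    rv=R.from_matrix(Rm.T@Rt).as_rotvec()
    print('pos',t.round(4),'yaw',np.arctan2(Rm[1,1],Rm[0,1]).round(3),'rv',rv.round(3),'dist',np.linalg.norm(tp-t).round(4))
    rows=[]
    for i in range(n):
        a=rv*i/n; Ri=Rm@R.from_rotvec(a).as_matrix()
        s=Ri.T@(tp-t)/n*1e3
        rows.append(' '.join(f'{x:.3f}' for x in rv/n)+' '+' '.join(f'{x:.1f}' for x in s)+f' {g}')
    for i in range(0,n,8): print('; '.join(rows[i:i+8]))
E
python3 -c "
from plan import *
plan((.6584,-.037,.23),0,21,85)"
```

```text
pos [0.273  0.6167 0.2302] yaw 1.154 rv [-2.000e-03  1.000e-03  1.154e+00] dist 0.7589
-0.000 0.000 0.055 -29.4 -21.0 0.0 85; -0.000 0.000 0.055 -30.5 -19.4 0.0 85; -0.000 0.000 0.055 -31.5 -17.7 0.0 85; -0.000 0.000 0.055 -32.4 -15.9 0.0 85; -0.000 0.000 0.055 -33.3 -14.1 0.0 85; -0.000 0.000 0.055 -34.0 -12.3 0.0 85; -0.000 0.000 0.055 -34.6 -10.4 0.0 85; -0.000 0.000 0.055 -35.1 -8.5 0.0 85
-0.000 0.000 0.055 -35.5 -6.5 0.0 85; -0.000 0.000 0.055 -35.8 -4.6 0.0 85; -0.000 0.000 0.055 -36.0 -2.6 0.0 85; -0.000 0.000 0.055 -36.1 -0.6 0.0 85; -0.000 0.000 0.055 -36.1 1.4 0.0 85; -0.000 0.000 0.055 -36.0 3.4 0.0 85; -0.000 0.000 0.055 -35.7 5.3 0.0 85; -0.000 0.000 0.055 -35.4 7.3 0.0 85
-0.000 0.000 0.055 -34.9 9.2 0.0 85; -0.000 0.000 0.055 -34.4 11.1 0.0 85; -0.000 0.000 0.055 -33.7 13.0 0.0 85; -0.000 0.000 0.055 -33.0 14.8 0.0 85; -0.000 0.000 0.055 -32.1 16.6 0.0 85
```

Call:
{"api": "servo_tool", "payload": {
  "targets": "0 0 0.055 -29 -21 0 85; 0 0 0.055 -30 -19 0 85; 0 0 0.055 -31 -18 0 85; 0 0 0.055 -32 -16 0 85; 0 0 0.055 -33 -14 0 85; 0 0 0.055 -34 -12 0 85; 0 0 0.055 -35 -10 0 85; 0 0 0.055 -35 -9 0 85"
}}

```text
time: 0.82
tool_pos: [0.4163, 0.3638, 0.2254]
tcp_rot: [-1.314, -2.85, 0.008]
wrist_force: [0.5, 0.4, -0.9]
width: 0.997
```

Call:
{"api": "servo_tool", "payload": {
  "targets": "0 0 0.055 -36 -7 0 85; 0 0 0.055 -36 -5 0 85; 0 0 0.055 -36 -3 0 85; 0 0 0.055 -36 -1 0 85; 0 0 0.055 -36 1 0 85; 0 0 0.055 -36 3 0 85; 0 0 0.055 -36 5 0 85; 0 0 0.055 -35 7 0 85"
}}

```text
time: 1.48
tool_pos: [0.559, 0.0961, 0.2237]
tcp_rot: [-1.932, -2.473, 0.011]
wrist_force: [0.1, 1.1, -0.1]
width: 0.997
```

```bash
python3 -c "
from plan import *
plan((.6584,-.037,.18),0,6,85)"
```

```text
pos [0.559  0.0961 0.2237] yaw 0.245 rv [-0.007  0.002  0.245] dist 0.1718
-0.001 0.000 0.041 -25.5 10.8 7.2 85; -0.001 0.000 0.041 -25.1 11.8 7.2 85; -0.001 0.000 0.041 -24.6 12.8 7.3 85; -0.001 0.000 0.041 -24.0 13.8 7.3 85; -0.001 0.000 0.041 -23.5 14.7 7.3 85; -0.001 0.000 0.041 -22.8 15.7 7.3 85
```

Call:
{"api": "servo_tool", "payload": {
  "targets": "0 0 0.04 -26 11 8 85; 0 0 0.04 -25 12 8 85; 0 0 0.04 -25 13 8 85; 0 0 0.04 -24 14 7 85; 0 0 0.04 -24 15 7 85; 0 0 0.04 -22 16 7 85; 0 0 0 0 0 0 85"
}}

```text
time: 2.07
tool_pos: [0.6647, -0.0532, 0.1753]
tcp_rot: [-2.241, -2.201, 0.012]
wrist_force: [-0.2, -0.7, 0.7]
width: 0.999
```

```bash
python3 - <<'E'
from plan import *
p=pose();c=read_camera('wrist');save(c,'w1.png',1.5)
print(proj(c,(.6584,-.0369,.11),p),proj(c,(.657,-.152,.074),p),campose(c,p)[0])
plan((.6584,-.037,.082),0,4,85)
E
```

```text
(np.float64(251.09284871430498), np.float64(190.85772276332423)) (np.float64(253.3949650036509), np.float64(280.2618081450823)) [0.66590073 0.03136279 0.31667184]
pos [ 0.6635 -0.0515  0.1756] yaw -0.016 rv [-0.007  0.004 -0.016] dist 0.0949
-0.002 0.001 -0.004 3.7 -1.2 23.4 85; -0.002 0.001 -0.004 3.7 -1.2 23.4 85; -0.002 0.001 -0.004 3.7 -1.2 23.4 85; -0.002 0.001 -0.004 3.6 -1.2 23.4 85
```

View pics/w1.png

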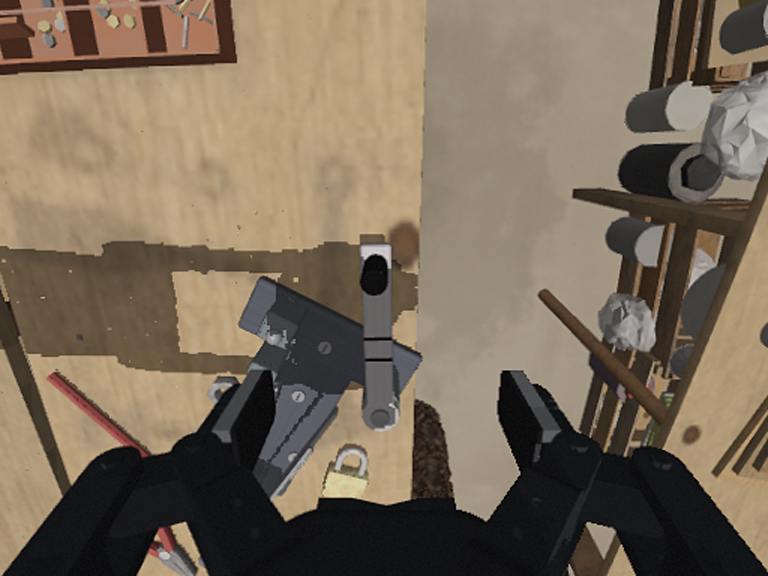

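The peg top is at about (250,190) px, within 1 px of the prediction. I'll go down over it.

Call:
{"api": "servo_tool", "payload": {
  "targets": "0 0 0 4 -2 24 85; 0 0 0 4 -1 24 85; 0 0 0 4 -1 24 70; 0 0 0 3 -1 22 55; 0 0 0 0 0 0 45"
}}

```text
time: 2.53
tool_pos: [0.6584, -0.0346, 0.0813]
tcp_rot: [-2.238, -2.204, 0.007]
wrist_force: [-2.5, -0.7, -0.4]
width: 0.595
```

```bash
python3 - <<'E'
from plan import *
p=pose();c=read_camera('wrist');save(c,'w2.png',1.5);print(bot.read_state()['width'])
plan((.6584,-.037,.082),0,1,85)
E
```

```text
0.5333231465941043
pos [ 0.6595 -0.0348  0.0835] yaw -0.015 rv [-0.001  0.003 -0.015] dist 0.0029
-0.001 0.003 -0.015 -2.2 -1.1 1.5 85
```

View pics/w2.png

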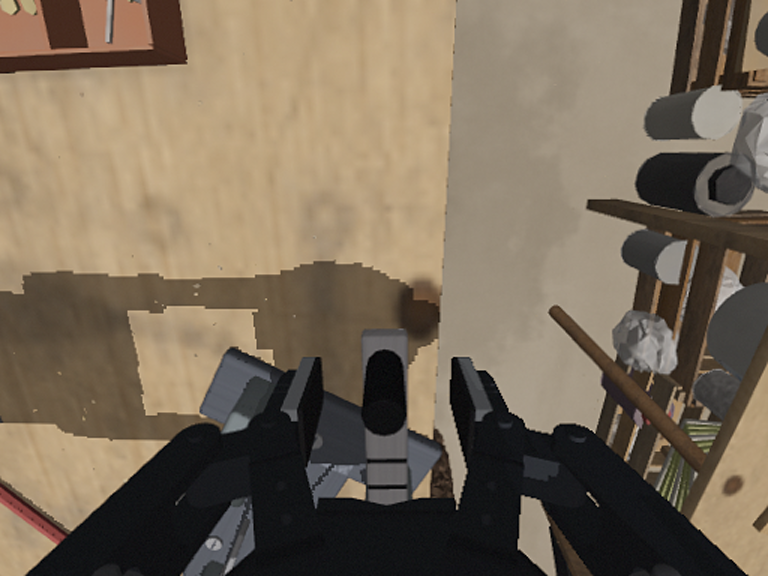

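The peg stands centred between the pads, with its top at about (384,410). Closing on it.

Call:
{"api": "servo_tool", "payload": {
  "targets": "0 0 0 -2 0 1 16; 0 0 0 0 0 0 12; 0 0 0 0 0 0 10; 0 0 0 0 0 0 10; 0 0 0 0 0 0 10; 0 0 0 0 0 0 10",
  "newtons": 30
}}

```text
time: 3.08
tool_pos: [0.6601, -0.0358, 0.0859]
tcp_rot: [2.234, 2.205, -0.001]
wrist_force: [0.8, 1.0, -5.8]
width: 0.172
```

```bash
python3 - <<'E'
from fit import *
s=bot.read_state();t,Rm=pose();print(t,s['width'],s['wrist_force'],s['torque'])
h=P((-75,55,72),v)[:2]; print(h, np.hypot(*(t[:2]-h)), np.degrees(np.arctan2(*(t[:2]-h)[::-1])), 'end ang',np.degrees(v[2]-np.pi/2))
E
```

```text
[ 0.66013955 -0.03581052  0.08589987] 0.17181275094056317 [ 0.78638668  1.00188648 -5.81135327] [ 0.0495954  -0.1482038   0.03429858]
[ 0.65701155 -0.15193638] 0.11616798220118348 88.45703948859877 end ang -208.50766410323862
```

Call:
{"api": "servo_tool", "payload": {
  "targets": "0 0 -0.07 0 -8.5 0 10; 0 0 -0.07 -0.3 -8.5 0 10; 0 0 -0.07 -0.3 -8.5 0 10; 0 0 -0.07 -0.3 -8.5 0 10; 0 0 -0.07 -0.3 -8.5 0 10; 0 0 -0.07 -0.3 -8.5 0 10"
}}

```text
time: 3.58
tool_pos: [0.6108, -0.0458, 0.0859]
tcp_rot: [1.7, 2.636, 0.001]
wrist_force: [2.3, -0.7, -7.3]
width: 0.172
```

```bash
cat > sw.py <<'E'
from fit import *
s=bot.read_state();t,Rm=pose();print(t,s['width'],s['wrist_force'].round(1),s['torque'].round(2))
h=P((-75,55,72),v)[:2]; a=np.arctan2(*(t[:2]-h)[::-1]); print(np.hypot(*(t[:2]-h)), 'brace',a-np.pi-v[2]+2*np.pi*0, 'yaw',np.arctan2(Rm[1,1],Rm[0,1]))
e=np.array([np.cos(a),np.sin(a)]); f=s['wrist_force'][:2]; print('Frad',f@e,'Ftan',f@[-e[1],e[0]])
print('peg end in tool mm',Rm.T@(P((-75,-60,85.9),v)-t)*1e3)
E
python3 sw.py
```

```text
[ 0.61080588 -0.0458222   0.08588056] 0.17201763131611778 [ 2.3 -0.7 -7.3] [-0.09 -0.22  0.05]
0.11573756330029006 brace 0.908227225797956 yaw 0.42532410239519125
Frad -1.5364514167518148 Ftan -1.881385721519459
peg end in tool mm [-24.03155222 -71.10093306  -0.12968379]
```

Call:
{"api": "servo_tool", "payload": {
  "targets": "0 0 -0.07 -0.3 -8.5 0 10; 0 0 -0.07 -0.3 -8.5 0 10; 0 0 -0.07 -0.3 -8.5 0 10; 0 0 -0.07 -0.3 -8.5 0 10; 0 0 -0.07 -0.3 -8.5 0 10; 0 0 -0.07 -0.3 -8.5 0 10"
}}

```text
time: 4.08
tool_pos: [0.5722, -0.0742, 0.0861]
tcp_rot: [1.08, 2.937, 0.012]
wrist_force: [3.4, 3.3, -9.5]
width: 0.177
```

```bash
python3 sw.py
```

```text
[ 0.57220011 -0.07417495  0.08605849] 0.17691515265038038 [ 3.4  3.3 -9.5] [ 0.25 -0.17 -0.14]
0.11506442810851641 brace 1.3262888356463125 yaw 0.866018696841588
Frad -0.28703373990277486 Ftan -4.716212408200924
peg end in tool mm [ -2.44621118 -27.94951871  -0.14695312]
```

Call:
{"api": "servo_tool", "payload": {
  "targets": "0 0 -0.06 -0.3 -8.5 0 10; 0 0 -0.06 -0.3 -8.5 0 10; 0 0 -0.05 -0.3 -7 0 10; 0 0 -0.04 -0.3 -6 0 10"
}}

```text
time: 4.42
tool_pos: [0.5576, -0.095, 0.0861]
tcp_rot: [0.753, 3.032, 0.028]
wrist_force: [15.6, 29.2, -13.5]
width: 0.174
```

```bash
python3 sw.py
```

```text
[ 0.55756    -0.09499718  0.08607067] 0.17428751130900771 [ 15.6  29.2 -13.5] [ 4.26 -2.05 -0.09]
0.11459792754029884 brace 1.548371365615031 yaw 1.0842989815718775
Frad 1.009387850430679 Ftan -33.07387362240452
peg end in tool mm [ 0.46072499 -2.56778364  0.10978411]
```

Call:
{"api": "servo_tool", "payload": {
  "targets": "0 0 0 0 0 0 10; 0 0 0 0 0 0 10; 0 0 0 0 0 0 10; 0 0 0 0 0 0 10"
}}

```text
time: 4.75
tool_pos: [0.558, -0.094, 0.0859]
tcp_rot: [0.753, 3.03, 0.032]
wrist_force: [1.2, 1.8, -8.1]
width: 0.173
```

```bash
python3 sw.py
```

```text
[ 0.55796108 -0.09395764  0.08589181] 0.17330852773247368 [ 1.2  1.8 -8.1] [-0.17  0.08 -0.18]
0.11477164827085218 brace 1.538774496743606 yaw 1.0837845090774998
Frad -0.16741705703317689 Ftan -2.1283668990170845
peg end in tool mm [ 0.32456858 -3.67006784 -0.10133237]
```

Call:
{"api": "servo_tool", "payload": {
  "targets": "0 0 0 0 -4 0 10; 0 0 0 0 -4 0 10; 0 0 0 0 0 0 30; 0 0 0 0 0 0 40; 0 0 0 0 0 -20 45; 0 0 0 0 0 -35 50; 0 0 0 0 0 -35 50; 0 0 0 0 0 -5 85"
}}

```text
time: 5.42
tool_pos: [0.5559, -0.0977, 0.1875]
tcp_rot: [0.757, 3.023, 0.051]
wrist_force: [1.3, -0.1, 0.4]
width: 0.708
```

```bash
python3 - <<'E'
from plan import *
import pickle
d={}
for n in ['scene','top','wrist']:
    p=pose();c=read_camera(n);d[n]=(c,p)
pickle.dump(d,open('c1.pkl','wb'))
save(d['top'][0],'top1.png',5,(220,165,370,270));save(d['scene'][0],'sc1.png',4,(215,160,335,305));save(d['wrist'][0],'w3.png',1.5)
E
```

```text
(no output)
```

View pics/top1.png

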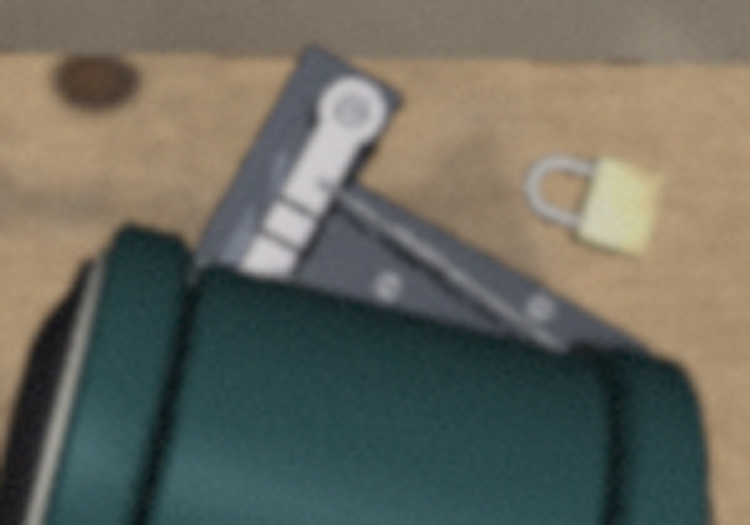

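View pics/sc1.png

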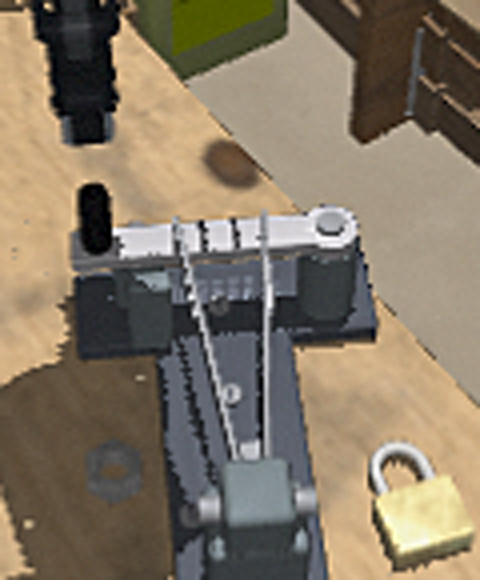

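View pics/w3.png

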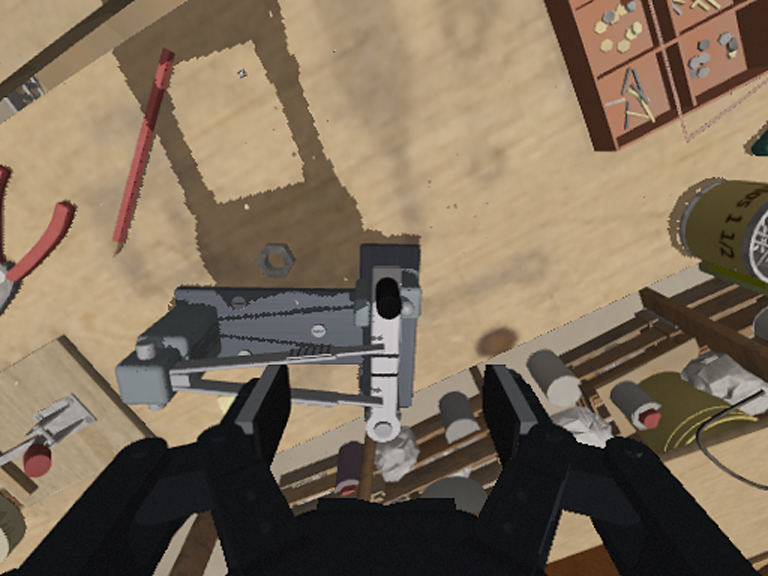

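```bash
python3 - <<'E'
from fit import *
d=pickle.load(open('c1.pkl','rb')); c,p=d['wrist']
save(c,'w3z.png',6,(170,170,285,295))
o=np.array([170,170])
v2=v.copy(); v2[3]=1.57
for n,h in dict(hinge=(-75,55,74),peg='peg',tl=(-74.5,21.5,94),tr=(-74.5,-21.5,94),ml=(-75,8,72),mr=(-75,-8,72),ball=(-90,-40,54)).items():
    print(n,((np.array(proj(c,P(h,v2),p))-o)*6).round())
print(P((-75,55,72),v2),p[1].round(3))
E
```

```text
hinge [502. 705.]
peg [511. 221.]
tl [503. 623.]
tr [503. 402.]
ml [503. 487.]
mr [503. 409.]
ball [582. 206.]
[ 0.65701155 -0.15193638  0.072     ] [[-0.882  0.471  0.029]
 [ 0.472  0.881  0.027]
 [-0.013  0.037 -0.999]]
```

View pics/w3z.png

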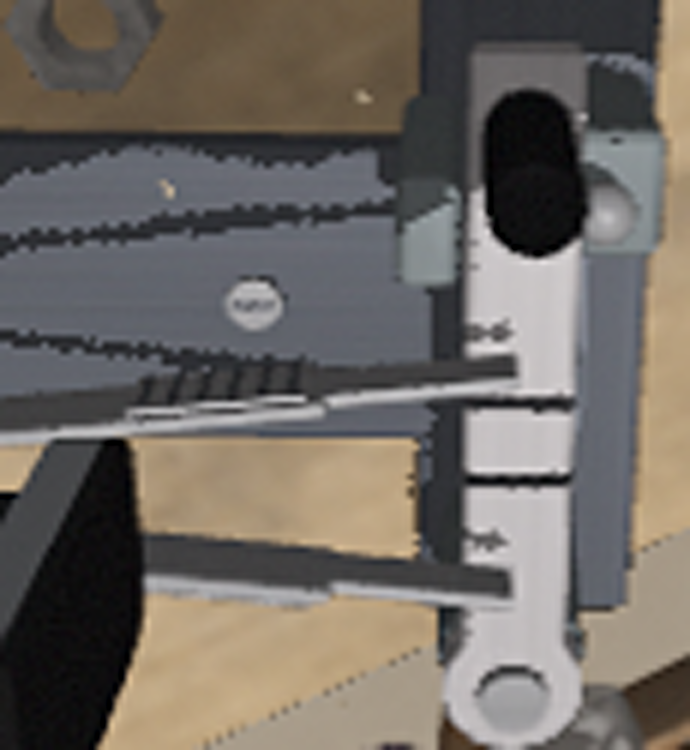

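```bash
cat > fit2.py <<'E'
from fit import *
d1=pickle.load(open('c1.pkl','rb')); W,pW=d1['wrist']
ow=[(513,690,(-75,55,74)),(538,215,(-75,-60,110)),(510,597,(-74.5,21.5,94)),(515,380,(-74.5,-21.5,94)),(520,480,(-75,8,72)),(522,403,(-75,-8,72))]
def res2(x):
    r=[res(x[:4])]
    Rm=pW[1]@R.from_rotvec([x[6],x[7],0]).as_matrix()   # small camera tilt error
    for u,w,h in ow:
        q=proj(W,P(h,x)+np.array([x[4],x[5],0]),(pW[0],Rm)); r.append(np.array([q[0]-170-u/6,q[1]-170-w/6])/1.5)
    return np.concatenate(r+[x[4:6]/0.002, x[6:8]/0.02])
b2=least_squares(res2,list(v)+[0]*4); v2=b2.x
if __name__=='__main__':
    print(v,v2); print(b2.fun[:-4].reshape(-1,2).round(1))
    print(P((-75,55,72),v2),P((-25,0,87),v2))
E
python3 fit2.py
python3 - <<'E'
from fit2 import *; from plan import plan
yaw=v[2]+np.pi/2; print('yaw',yaw); g=P((-25,0,87),v); plan((g[0],g[1],.185),yaw,14,85)
E
```

```text
[ 0.5728844  -0.19159268 -2.06834893  0.48508212] [ 5.71994715e-01 -1.90660393e-01 -2.08275938e+00  4.97003992e-01
 -3.93804970e-05  1.24244492e-03  1.09608624e-02 -1.29528418e-02]
[[ 0.8 -0.4]
 [ 0.1 -0.5]
 [ 0.1 -0.5]
 [ 0.7 -0.1]
 [-0.3  0.7]
 [-0.8 -1.2]
 [-1.5 -1. ]
 [ 0.  -0.4]
 [-0.1  0.8]
 [-0.1 -0. ]
 [-0.7 -0.6]
 [ 0.6  1.4]
 [ 0.6  1.1]
 [-0.4 -0.7]
 [-0.4 -0.7]]
[ 0.65668458 -0.15222048  0.072     ] [ 0.58424195 -0.16886578  0.087     ]
yaw -0.49755260065411067
pos [ 0.5529 -0.0968  0.1815] yaw 1.08 rv [ 0.035 -0.022  1.577] dist 0.0796
0.003 -0.002 0.113 -4.5 -3.5 -0.3 85; 0.003 -0.002 0.113 -4.8 -3.0 -0.3 85; 0.003 -0.002 0.113 -5.1 -2.4 -0.3 85; 0.003 -0.002 0.113 -5.4 -1.8 -0.3 85; 0.003 -0.002 0.113 -5.5 -1.2 -0.3 85; 0.003 -0.002 0.113 -5.7 -0.6 -0.3 85; 0.003 -0.002 0.113 -5.7 0.1 -0.3 85; 0.003 -0.002 0.113 -5.6 0.7 -0.3 85
0.003 -0.002 0.113 -5.5 1.3 -0.2 85; 0.003 -0.002 0.113 -5.3 1.9 -0.2 85; 0.003 -0.002 0.113 -5.1 2.5 -0.2 85; 0.003 -0.002 0.113 -4.8 3.1 -0.2 85; 0.003 -0.002 0.113 -4.4 3.6 -0.2 85; 0.003 -0.002 0.113 -4.0 4.1 -0.2 85
```

Call:
{"api": "servo_tool", "payload": {
  "targets": "0.003 -0.002 0.115 -4.5 -3.5 -0.3 85; 0.003 -0.002 0.115 -4.8 -3.0 -0.3 85; 0.003 -0.002 0.115 -5.1 -2.4 -0.3 85; 0.003 -0.002 0.115 -5.4 -1.8 -0.3 85; 0.003 -0.002 0.115 -5.5 -1.2 -0.3 85; 0.003 -0.002 0.115 -5.7 -0.6 -0.3 85; 0.003 -0.002 0.115 -5.7 0.1 -0.3 85; 0.003 -0.002 0.115 -5.6 0.7 -0.3 85"
}}

```text
time: 6.23
tool_pos: [0.5607, -0.139, 0.1688]
tcp_rot: [-2.079, -2.341, 0.004]
wrist_force: [-0.1, -0.2, -0.1]
width: 0.999
```

Call:
{"api": "servo_tool", "payload": {
  "targets": "0.003 -0.002 0.115 -5.5 1.3 -0.2 85; 0.003 -0.002 0.115 -5.3 1.9 -0.2 85; 0.003 -0.002 0.115 -5.1 2.5 -0.2 85; 0.003 -0.002 0.115 -4.8 3.1 -0.2 85; 0.003 -0.002 0.115 -4.4 3.6 -0.2 85; 0.003 -0.002 0.115 -4.0 4.1 -0.2 85; 0 0 0 0 0 0 85; 0 0 0 0 0 0 85"
}}

```text
time: 6.9
tool_pos: [0.5614, -0.1718, 0.1514]
tcp_rot: [-2.757, -1.439, 0.078]
wrist_force: [-0.9, 0.8, -0.3]
width: 0.996
```

```bash
python3 - <<'E'
from fit2 import *; from plan import plan
p=pose();c=read_camera('wrist');save(c,'w4.png',1.5);pickle.dump((c,p),open('c2.pkl','wb'))
save(c,'w4z.png',5,(185,215,335,330))
for V in (v,v2):
  for n,h in dict(hinge=(-75,55,74),peg=(-75,-60,110),tl=(-74.5,21.5,94),tr=(-74.5,-21.5,94),ml=(-75,8,72),mr=(-75,-8,72)).items():
    print(n,((np.array(proj(c,P(h,V),p))-[185,215])*5).round(),end=' ')
  print()
g=P((-25,0,87),v2); plan((g[0],g[1],.12),v2[2]+np.pi/2,4,85)
E
```

```text
hinge [ 824. -484.] peg [  42. -371.] tl [ 625. -444.] tr [ 328. -413.] ml [ 521. -453.] mr [ 421. -443.] 
hinge [ 823. -481.] peg [  39. -380.] tl [ 624. -445.] tr [ 327. -417.] ml [ 520. -455.] mr [ 420. -446.] 
pos [ 0.5612 -0.1717  0.1512] yaw -0.609 rv [-0.052  0.028 -0.096] dist 0.0389
-0.013 0.007 -0.024 4.1 4.7 7.5 85; -0.013 0.007 -0.024 3.9 4.7 7.5 85; -0.013 0.007 -0.024 3.8 4.7 7.6 85; -0.013 0.007 -0.024 3.6 4.7 7.7 85
```

View pics/w4.png

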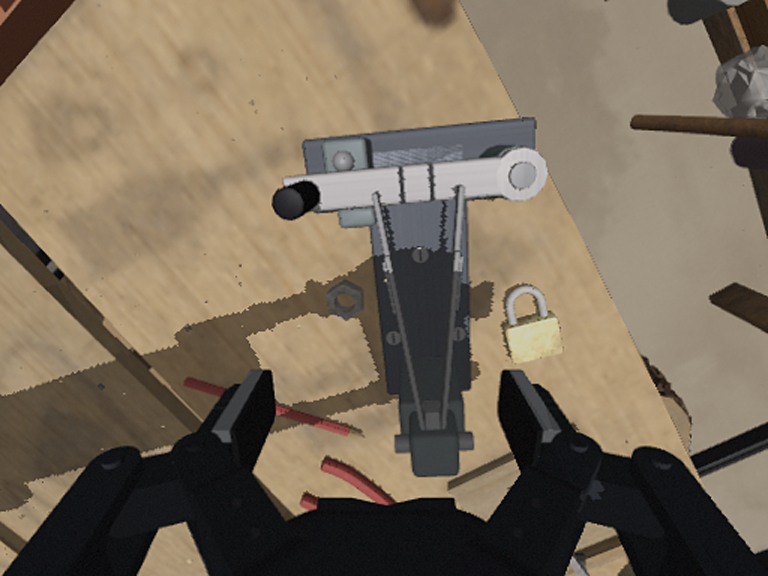

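View pics/w4z.png

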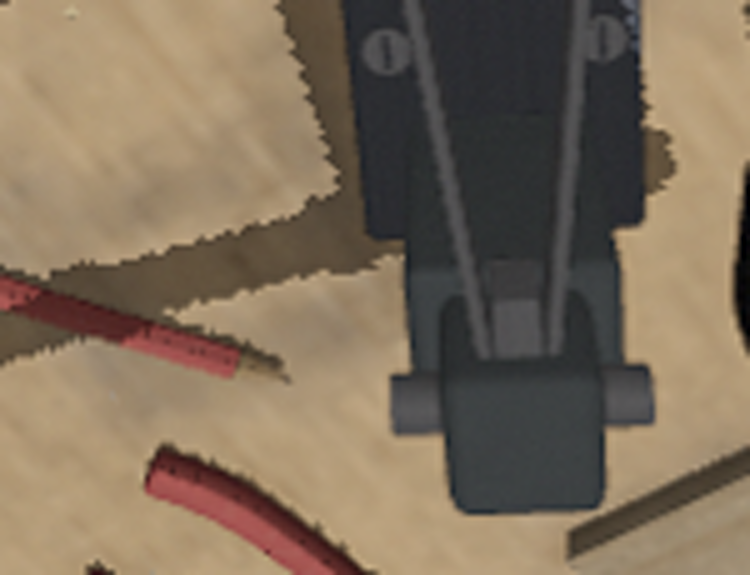

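```bash
python3 - <<'E'
from fit2 import *
c,p=pickle.load(open('c2.pkl','rb'))
save(c,'w4b.png',4,(180,70,370,190))
E
```

View pics/w4b.png

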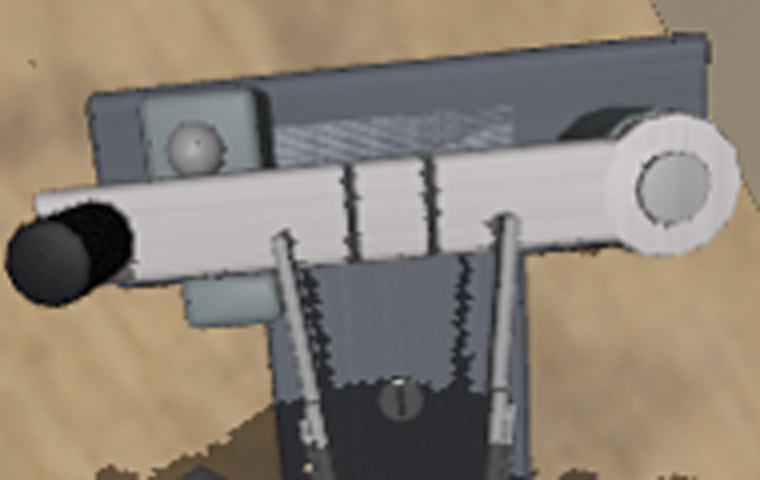

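```bash
python3 - <<'E'
from fit2 import *
c,p=pickle.load(open('c2.pkl','rb'))
def a(q1,q2,z):
    A=onz(c,180+q1[0]/4,70+q1[1]/4,z,p);B=onz(c,180+q2[0]/4,70+q2[1]/4,z,p);return np.arctan2(*(B-A)[1::-1]),np.linalg.norm(B-A)
print('plate',a((90,97),(705,36),.012)); print('bar up',a((145,183),(560,147),.072)); print('bar low',a((140,281),(600,245),.072)); print('tips',a((281,235),(508,217),.094))
print('hinge-marks',a((391,207),(672,185),.072))
E
```

```text
plate (np.float64(-0.5158257540338418), np.float64(0.15034434783712827))
bar up (np.float64(-0.5223598031111216), np.float64(0.08217368936829039))
bar low (np.float64(-0.5236977987033969), np.float64(0.0937084735376746))
tips (np.float64(-0.5246770850365188), np.float64(0.04094841436008468))
hinge-marks (np.float64(-0.5248428042412211), np.float64(0.05513933740361578))
```

```bash
python3 - <<'E'
from fit2 import *; from plan import plan
c,p=pickle.load(open('c2.pkl','rb'))
f=lambda q,z:onz(c,180+q[0]/4,70+q[1]/4,z,p)
m=(f((281,235),.094)+f((508,217),.094))/2; mk=f((391,207),.072)
print('tip mid',m,P((-75,0,94),v2),'marks mid',mk)
# holder y offset of these w.r.t. v2
y=np.array([-np.sin(v2[2]),np.cos(v2[2])]);x=np.array([np.cos(v2[2]),np.sin(v2[2])])
for q in (m,mk): print((q[:2]-v2[:2])@x,(q[:2]-v2[:2])@y)
g=P((-25,0,87),v2); plan((g[0],g[1],.11),v2[2]+np.pi/2,4,85)
E
```

```text
tip mid [ 0.60854778 -0.12376447  0.094     ] [ 0.60873643 -0.12527655  0.094     ] marks mid [ 0.60928326 -0.12263476  0.072     ]
-0.07622578922522903 -0.0009052205646601061
-0.0775709592358957 -0.0008174696287809761
pos [ 0.5612 -0.1717  0.1512] yaw -0.609 rv [-0.052  0.028 -0.096] dist 0.0473
-0.013 0.007 -0.024 4.2 4.8 9.9 85; -0.013 0.007 -0.024 4.0 4.8 10.0 85; -0.013 0.007 -0.024 3.8 4.8 10.1 85; -0.013 0.007 -0.024 3.6 4.7 10.2 85
```

Call:
{"api": "servo_tool", "payload": {
  "targets": "-0.015 0.008 -0.024 4.5 5 10 85; -0.015 0.008 -0.024 4.5 5 10 85; -0.015 0.008 -0.024 4 5 10 85; -0.012 0.007 -0.022 4 5 10 85; 0 0 0 0 0 0 85"
}}

```text
time: 7.37
tool_pos: [0.5846, -0.1663, 0.1067]
tcp_rot: [2.697, 1.608, 0.008]
wrist_force: [-0.4, 0.7, 0.4]
width: 0.999
```

```bash
python3 - <<'E'
from fit2 import *; from plan import plan
g=P((-25,-.5,87),v2); plan((g[0],g[1],.067),v2[2]+np.pi/2,4,85)
E
```

```text
pos [ 0.5846 -0.1663  0.1067] yaw -0.496 rv [ 0.004 -0.004  0.016] dist 0.0397
0.001 -0.001 0.004 -0.7 0.1 9.9 85; 0.001 -0.001 0.004 -0.6 0.1 9.9 85; 0.001 -0.001 0.004 -0.6 0.1 9.9 85; 0.001 -0.001 0.004 -0.6 0.1 9.9 85
```

Call:
{"api": "servo_tool", "payload": {
  "targets": "0.001 -0.001 0.004 -0.7 0 10 85; 0.001 -0.001 0.004 -0.7 0 10 85; 0.001 -0.001 0.004 -0.7 0 10 85; 0.001 -0.001 0.004 -0.7 0 9 75; 0 0 0 0 0 0 65; 0 0 0 0 0 0 58",
  "newtons": 40
}}

```text
time: 7.87
tool_pos: [0.5814, -0.1681, 0.0633]
tcp_rot: [-2.708, -1.588, 0.006]
wrist_force: [-0.3, -1.3, -0.3]
width: 0.678
```

```bash
python3 - <<'E'
from fit2 import *; from plan import plan
p=pose();c=read_camera('wrist');save(c,'w5.png',1.5);print(bot.read_state()['width']*85,bot.read_state()['wrist_force'])
g=P((-25,-.5,87),v2); plan((g[0],g[1],.067),v2[2]+np.pi/2,1,50)
E
```

```text
57.94684795750345 [ 0.15734961 -0.27978072 -0.96429827]
pos [ 0.5811 -0.168   0.0632] yaw -0.51 rv [-0.004  0.002  0.002] dist 0.0047
-0.004 0.002 0.002 0.8 2.6 -3.9 50
```

View pics/w5.png

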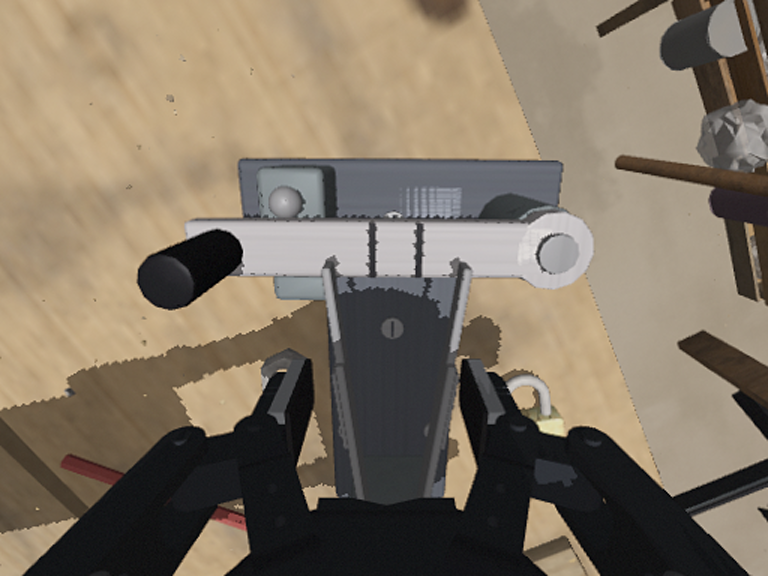

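Call:
{"api": "servo_tool", "payload": {
  "targets": "0 0 0 1 3 -2 55; 0 0 0 0.5 1 -1 50; 0 0 0 0 0 0 48; 0 0 0 0 0 0 46"
}}

```text
time: 8.25
tool_pos: [0.5871, -0.1693, 0.0681]
tcp_rot: [-2.71, -1.589, 0.003]
wrist_force: [0.1, -0.7, 0.3]
width: 0.538
```

```bash
python3 - <<'E'
from fit2 import *; from plan import plan
p=pose();c=read_camera('wrist');save(c,'w6.png',4,(170,140,360,290));print(bot.read_state()['width']*85,bot.read_state()['wrist_force'])
g=P((-25,-.5,87),v2); plan((g[0],g[1],.067),v2[2]+np.pi/2,1,50)
E
```

```text
45.70647034381718 [ 0.96328597  0.30571248 -0.4147452 ]
pos [ 0.5872 -0.1693  0.0682] yaw -0.51 rv [-0.001  0.001  0.002] dist 0.0036
-0.001 0.001 0.002 -1.1 -3.3 1.2 50
```

View pics/w6.png

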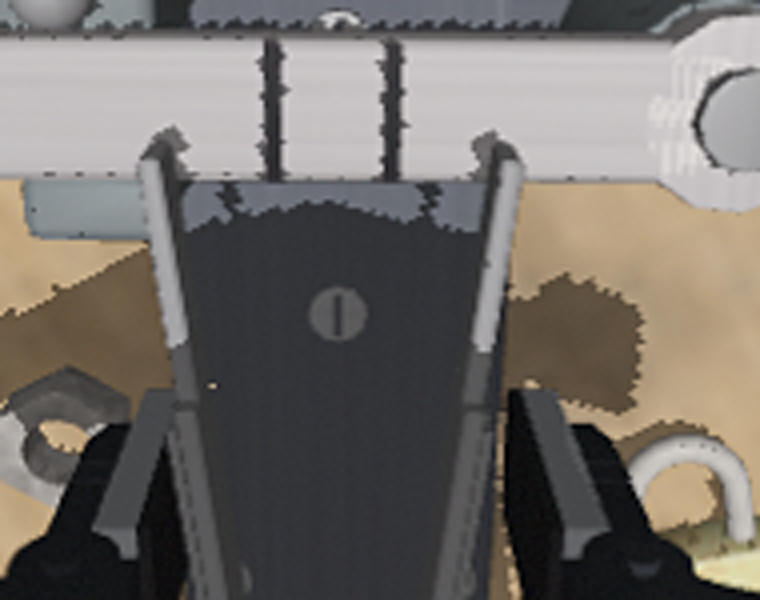

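Call:
{"api": "servo_tool", "payload": {
  "targets": "0 0 0 -0.5 -1.7 0.5 46; 0 0 0 0 0 0 46; 0 0 0 0 0 0 44"
}}

```text
time: 8.55
tool_pos: [0.5859, -0.169, 0.0686]
tcp_rot: [2.709, 1.589, -0.001]
wrist_force: [0.9, -0.2, 0.6]
width: 0.51
```

```bash
cat > chk.py <<'E'
import sys
from fit2 import *; from plan import plan
s=bot.read_state();p=pose();c=read_camera('wrist');save(c,sys.argv[1],4,(170,140,360,290));print('w',s['width']*85.4,'Ftool',p[1].T@s['wrist_force'],s['time'])
g=P((-25,-.5,87),v2); plan((g[0],g[1],.067),v2[2]+np.pi/2,1,50)
E
python3 chk.py w7.png
```

```text
w 43.588691114085044 Ftool [ 0.31179639  0.88245695 -0.59988904] 8.55
pos [ 0.5858 -0.169   0.0685] yaw -0.51 rv [-0.     0.001  0.002] dist 0.0025
-0.000 0.001 0.002 -0.7 -1.9 1.5 50
```

View pics/w7.png

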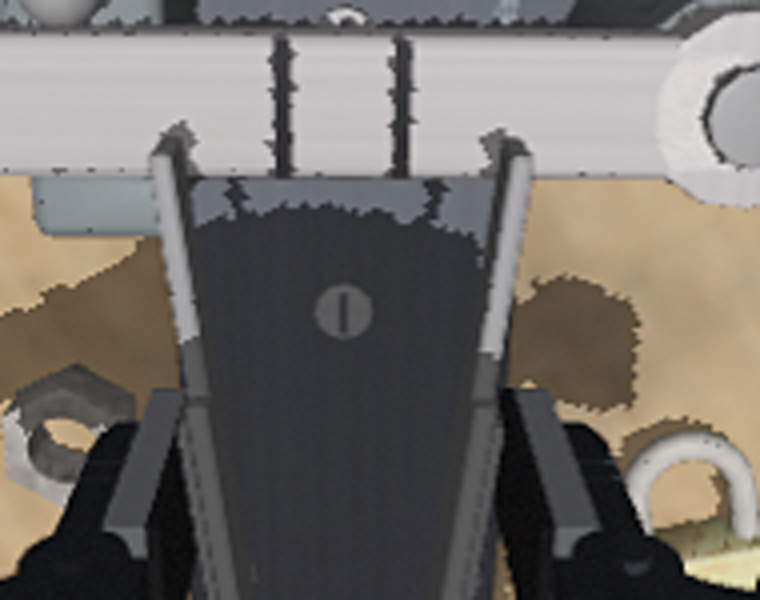

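Call:
{"api": "servo_tool", "payload": {
  "targets": "0 0 0 -1.5 -0.7 0.5 42; 0 0 0 0 0 0 40; 0 0 0 0 0 0 38; 0 0 0 0 0 0 36; 0 0 0 0 0 0 34; 0 0 0 0 0 0 34"
}}

```text
time: 9.1
tool_pos: [0.5844, -0.1697, 0.0686]
tcp_rot: [2.71, 1.589, -0.001]
wrist_force: [-1.0, 0.4, 1.1]
width: 0.405
```

```bash
python3 chk.py w8.png
```

```text
w 34.57382633117315 Ftool [-0.17091897 -1.08115873 -1.09721895] 9.1
pos [ 0.5844 -0.1697  0.0686] yaw -0.51 rv [0.    0.001 0.002] dist 0.002
0.000 0.001 0.002 0.7 -1.0 1.6 50
```

View pics/w8.png

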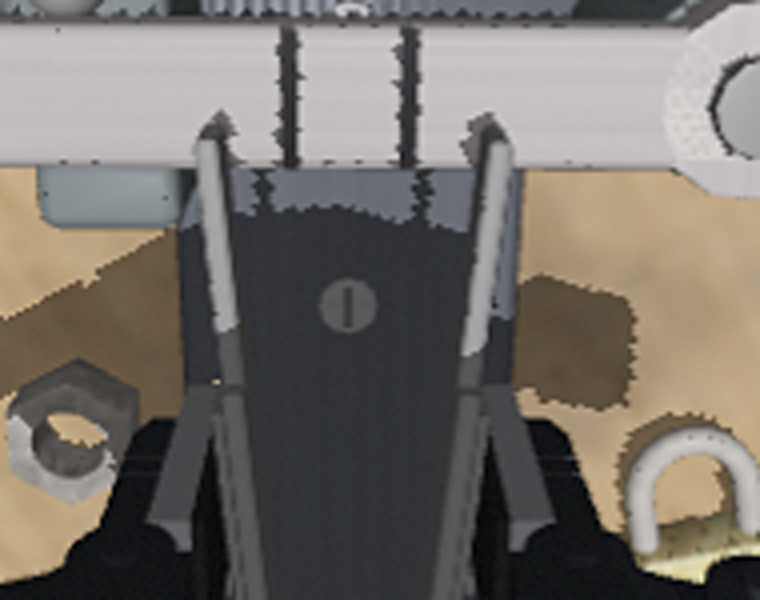

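Both blades are in contact and moving together: tips at (207,145) and (497,145), lines at 288 and 409. Closing further in small steps.

Call:
{"api": "servo_tool", "payload": {
  "targets": "0 0 0 0 0 0 32; 0 0 0 0 0 0 30; 0 0 0 0 0 0 28; 0 0 0 0 0 0 27; 0 0 0 0 0 0 26; 0 0 0 0 0 0 26"
}}

```text
time: 9.65
tool_pos: [0.5849, -0.1695, 0.0692]
tcp_rot: [2.71, 1.589, 0.0]
wrist_force: [-0.5, 1.1, 1.7]
width: 0.308
```

```bash
python3 chk.py w9.png
```

```text
w 26.33184311347403 Ftool [ 0.70135206 -0.97430741 -1.71367916] 9.65
pos [ 0.5848 -0.1695  0.0692] yaw -0.51 rv [0.001 0.    0.002] dist 0.0026
0.001 0.000 0.002 0.2 -1.3 2.2 50
```

View pics/w9.png

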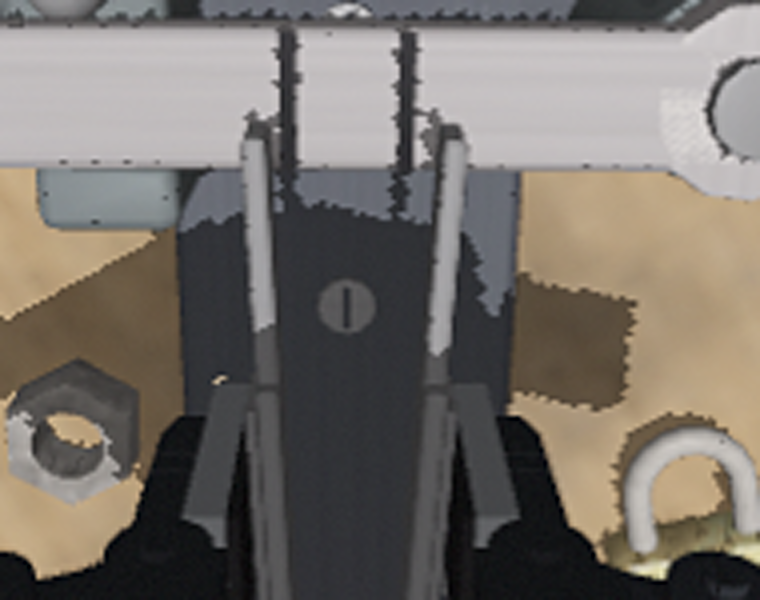

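Call:
{"api": "servo_tool", "payload": {
  "targets": "0 0 0 0 0 0 25; 0 0 0 0 0 0 24; 0 0 0 0 0 0 23; 0 0 0 0 0 0 22.5; 0 0 0 0 0 0 22; 0 0 0 0 0 0 22; 0 0 0 0 0 0 22; 0 0 0 0 0 0 22"
}}

```text
time: 10.37
tool_pos: [0.585, -0.1694, 0.0695]
tcp_rot: [2.709, 1.589, 0.001]
wrist_force: [-0.6, 2.3, 3.2]
width: 0.257
```

```bash
python3 chk.py w10.png; python3 - <<'E'
from h import *
save(read_camera('scene'),'sc2.png',4,(215,160,335,305))
E
```

```text
w 21.96241909268372 Ftool [ 1.71446329 -1.68067793 -3.21913524] 10.3667
pos [ 0.585  -0.1694  0.0694] yaw -0.51 rv [ 0.001 -0.     0.002] dist 0.0028
0.001 -0.000 0.002 0.1 -1.4 2.4 50
```

View pics/w10.png

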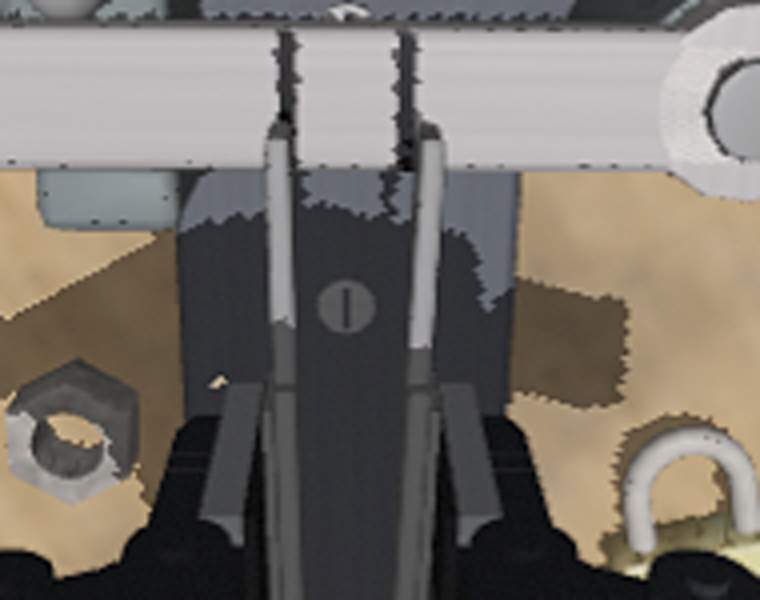

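View pics/sc2.png

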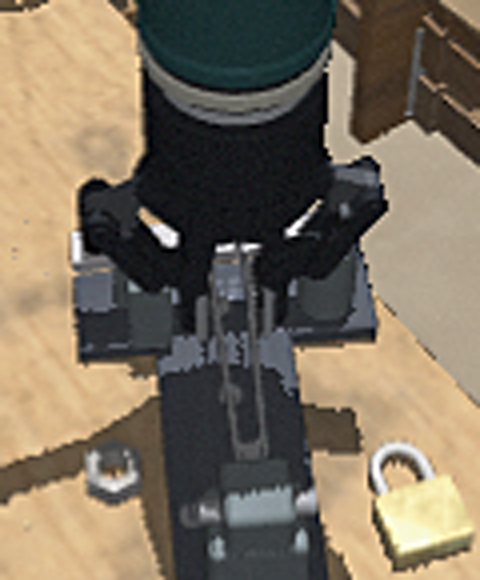

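The outer edges of the tips are 176 px apart, which makes the gap about 16.3 mm. The tips are centred over the lines to within about 1 mm. Now I'll hold.

Call:
{"api": "servo_tool", "payload": {
  "targets": "0 0 0 0 0 0 22; 0 0 0 0 0 0 22; 0 0 0 0 0 0 22; 0 0 0 0 0 0 22; 0 0 0 0 0 0 22; 0 0 0 0 0 0 22; 0 0 0 0 0 0 22; 0 0 0 0 0 0 22"
}}

```text
time: 11.13
tool_pos: [0.585, -0.1694, 0.0695]
tcp_rot: [2.709, 1.589, 0.001]
wrist_force: [-0.7, 1.5, 2.1]
width: 0.261
```

Call:
{"api": "servo_tool", "payload": {
  "targets": "0 0 0 0 0 0 22; 0 0 0 0 0 0 22; 0 0 0 0 0 0 22; 0 0 0 0 0 0 22; 0 0 0 0 0 0 22; 0 0 0 0 0 0 22; 0 0 0 0 0 0 22; 0 0 0 0 0 0 22"
}}

```text
time: 11.8
tool_pos: [0.585, -0.1694, 0.0695]
tcp_rot: [2.71, 1.589, 0.001]
wrist_force: [0.3, 0.9, 2.7]
width: 0.259
```

Call:
{"api": "servo_tool", "payload": {
  "targets": "0 0 0 0 0 0 22; 0 0 0 0 0 0 22; 0 0 0 0 0 0 22; 0 0 0 0 0 0 22; 0 0 0 0 0 0 22; 0 0 0 0 0 0 22; 0 0 0 0 0 0 22; 0 0 0 0 0 0 22"
}}

```text
time: 12.47
tool_pos: [0.585, -0.1694, 0.0694]
tcp_rot: [2.709, 1.589, 0.001]
wrist_force: [-0.6, 1.6, 3.2]
width: 0.257
```

Call:
{"api": "servo_tool", "payload": {
  "targets": "0 0 0 0 0 0 22; 0 0 0 0 0 0 22; 0 0 0 0 0 0 22; 0 0 0 0 0 0 22; 0 0 0 0 0 0 22; 0 0 0 0 0 0 22; 0 0 0 0 0 0 22; 0 0 0 0 0 0 22"
}}

```text
time: 13.13
tool_pos: [0.585, -0.1694, 0.0694]
tcp_rot: [2.709, 1.589, 0.001]
wrist_force: [-0.0, 2.0, 1.2]
width: 0.26
```

Call:
{"api": "servo_tool", "payload": {
  "targets": "0 0 0 0 0 0 22; 0 0 0 0 0 0 22; 0 0 0 0 0 0 22; 0 0 0 0 0 0 22; 0 0 0 0 0 0 22; 0 0 0 0 0 0 22; 0 0 0 0 0 0 22; 0 0 0 0 0 0 22"
}}

```text
time: 13.8
tool_pos: [0.585, -0.1694, 0.0694]
tcp_rot: [2.71, 1.589, 0.001]
wrist_force: [-0.5, 0.8, 1.9]
width: 0.263
```

Call:
{"api": "servo_tool", "payload": {
  "targets": "0 0 0 0 0 0 22; 0 0 0 0 0 0 22; 0 0 0 0 0 0 22; 0 0 0 0 0 0 22; 0 0 0 0 0 0 22; 0 0 0 0 0 0 22; 0 0 0 0 0 0 22; 0 0 0 0 0 0 22"
}}

```text
time: 14.47
tool_pos: [0.585, -0.1694, 0.0694]
tcp_rot: [2.71, 1.589, 0.001]
wrist_force: [0.1, 2.1, 2.4]
width: 0.262
```

```bash
python3 chk.py w11.png
```

```text
w 22.37191638112065 Ftool [ 1.86622061 -0.94871405 -2.38225792] 14.4667
pos [ 0.585  -0.1694  0.0695] yaw -0.51 rv [ 0.001 -0.     0.002] dist 0.0028
0.001 -0.000 0.002 0.1 -1.4 2.5 50
```

View pics/w11.png

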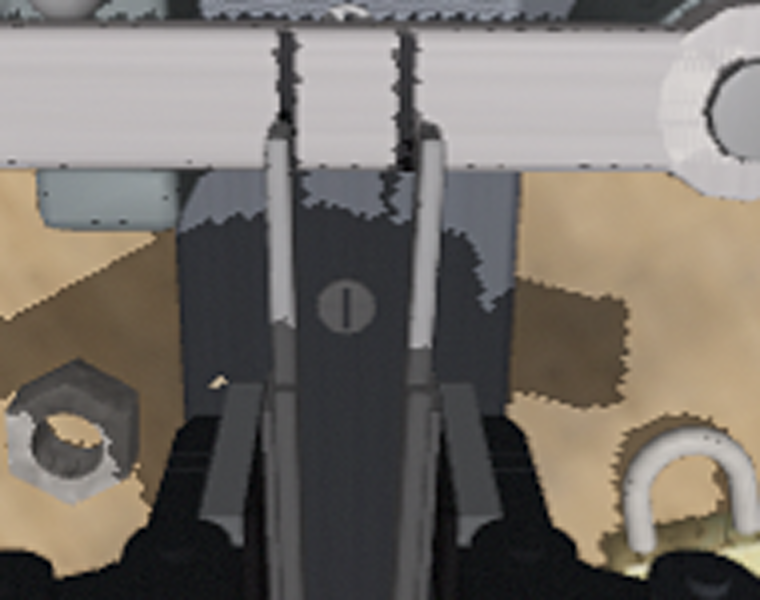

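```bash
python3 - <<'E'
from fit2 import *
p=pose();c=read_camera('wrist')
f=lambda q,z:onz(c,170+q[0]/4,140+q[1]/4,z,p)
T_=p[1].T
for n,q,z in (('tlOut',(442,138),.094),('trOut',(267,138),.094),('tlIn',(421,138),.094),('trIn',(289,138),.094),('ml',(406,95),.072),('mr',(288,95),.072)): print(n,(T_@(f(q,z)-p[0])*1e3)[:2].round(1))
E
```

```text
tlOut [52.9  9.3]
trOut [ 52.9 -10.6]
tlIn [52.9  6.9]
trIn [52.9 -8.1]
ml [53.2  6.3]
mr [53.2 -9.4]
```

The independent estimates of the gap are:

- **Finger opening:** 22.0–22.4 mm, which gives a gap of about 16–16.6 mm.
- **Images:** about 15–16.5 mm.

Both are inside 13.5–18.5 mm, so I'm handing in.

```bash
python3 -c "
from workcell import *
print(finish_job())
s=bot.read_state();print(s['time'],s['width']*85.4,s['wrist_force'])"
```

```text
the job is handed in; nothing more can be done
None
the job is handed in; nothing more can be done
```

I swung the brace out by its peg until it seated, then squeezed the tweezers to the marked gap. I held that for about 4 s and handed in at about 14.5 s, still squeezing. The hand-in gives no verdict, so what follows is only my own measurements.

- **Brace:** I gripped the peg and swung it until it met the end stop, with about 33 N at the peg. I then pushed it once more before letting go. From the wrist picture it stood at about 1.56 rad, with the detent ball up behind it. The estimate from the arm's pose, taken before that last push, was lower (1.54–1.55 rad), but still above 1.53.
- **Gap:** The finger opening stayed at 22.0–22.4 mm, which means a tip gap of about 16–16.6 mm. Readings from the pictures disagreed somewhat, most of them between 15 and 16.5 mm. The extremes were 14.3 mm from the outer edges with no scale correction and 17.5 mm from one scale fit. All of these are inside the allowed 13.5–18.5 mm.
- **Centring and steadiness:** The tips stood over the lines to within about 1.5 mm. The arm's pose did not change by more than about 0.1 mm over the hold.
- **Grip force:** I could not read the force on each blade separately. The leftover sideways force was only about 1–2 N, so each blade should be near its 7 N spring force.

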